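# Consolidate two part-filled collet trays, lid the full one and stack the empties

### The job

First move the two collets from the tray on the sloping rack into the two empty pockets of the part-filled tray on the bench, then press the lid onto that full tray until it snaps fully home all round. Finally stack the emptied tray squarely on the other empty tray so that its foot nests inside the rim. Leave both trays standing level on the bench with all four collets upright in their pockets under the lid, and do not disturb the loupe, jars and metal block standing about.

Things in the scene. Friction and masses are not known exactly. Their poses are not given: they have to be found in the camera images.
- rack: fixed aluminium rack 110 x 170 mm, its sheet sloping 25 degrees, low edge towards its -x (robot) side; origin under its centre on the bench, the sloping face passes 45 mm above the origin. Two small stops 9 mm high (22 mm wide, at y = -52 and +52 mm) hold the tray's lower long side, one more at each short end (74 mm from the middle) keeps it from sliding sideways
- tray_sloped: grey plastic tray, same as tray_flat in every size, 0.08 to 0.13 kg; starts on the rack tipped 25 degrees, its x pointing up the slope, its z (out of the pockets) leaning to the robot, 2 of its 4 pockets filled, at y = -52.5 and +17.5 mm. To be emptied, then stacked
- tray_flat: grey plastic tray level on the bench, to be filled and lidded. 38 (x) x 143 (y) x 21 mm high; origin under its centre, z up. 4 pockets in a row at y = -52.5, -17.5, 17.5, 52.5 mm, each 32 x 32 mm, floor z = 6, dividers to z = 16, rim z = 21 mm, walls 3 mm. Collets stand at y = -17.5 and 52.5; -52.5 and 17.5 are empty. About 0.12 kg
- tray_empty: third identical tray, level on the bench, empty: base of the stack. Every tray has a 4 mm high foot below (28 x 129 mm, lowest 2 mm 25 x 126) that drops with 2 mm (x) and 4 mm (y) play each side inside the rim (32 x 137 mm) of a tray beneath; nested, the upper origin stands 17 mm above the lower. Same after a half turn about z
- lid: white cap-shaped lid, 48 (x) x 153 (y) x 33 mm, opening down on the bench; origin at centre of its open underside, z up; 0.08 kg. Inside 43 x 148 mm, short ends flared. Spring clips in the short ends catch when its origin is about 20 mm above the tray's; push down (5 to 12 N) over the beads until ledges meet the rim: origin 8 mm above the tray's. Fits either way round
- collet_a: steel spring collet, 24 to 25 mm diameter, 30 mm tall, 0.05 kg; origin at the centre of its lower end, z along its axis to its upper end; in a pocket it projects 15 mm above the tray's rim. It starts in a pocket of the tray on the rack, to be moved
- collet_b: steel spring collet, 24 to 25 mm diameter, 30 mm tall, 0.05 kg; origin at the centre of its lower end, z along its axis to its upper end; in a pocket it projects 15 mm above the tray's rim. It starts in a pocket of the tray on the rack, to be moved
- collet_c: steel spring collet, 24 to 25 mm diameter, 30 mm tall, 0.05 kg; origin at the centre of its lower end, z along its axis to its upper end; in a pocket it projects 15 mm above the tray's rim. It starts in a pocket of the tray on the bench and stays in it
- collet_d: steel spring collet, 24 to 25 mm diameter, 30 mm tall, 0.05 kg; origin at the centre of its lower end, z along its axis to its upper end; in a pocket it projects 15 mm above the tray's rim. It starts in a pocket of the tray on the bench and stays in it
- loupe: black waisted eye loupe, 40 mm diameter, 38 mm tall, bystander; origin under its centre
- grease_pot: low round jar with a screw lid, 52 mm diameter, 34 mm tall, bystander; origin under its centre
- gauge_block: upright metal block 12 x 35 x 30 mm, bystander; origin under its centre
- sample_jar: small jar with a screw lid, 36 mm diameter, 40 mm tall, bystander; origin under its centre

How it is judged:
On the way, in this order (a step that is already met when the one before it is completed fails the run):
1. one of the rack's collets stands in the bench tray (((x of collet_a in the frame of tray_flat between -0.008 and 0.008 m and y of collet_a in the frame of tray_flat between -0.06 and 0.06 m and z of collet_a in the frame of tray_flat between 0.003 and 0.009 m and angle between the z axis of collet_a and the z axis of tray_flat, either way round below 0.15 rad) or (x of collet_b in the frame of tray_flat between -0.008 and 0.008 m and y of collet_b in the frame of tray_flat between -0.06 and 0.06 m and z of collet_b in the frame of tray_flat between 0.003 and 0.009 m and angle between the z axis of collet_b and the z axis of tray_flat, either way round below 0.15 rad))), for 0.2 s.
2. all four collets stand in the bench tray (x of collet_a in the frame of tray_flat between -0.008 and 0.008 m and y of collet_a in the frame of tray_flat between -0.06 and 0.06 m and z of collet_a in the frame of tray_flat between 0.003 and 0.009 m and angle between the z axis of each of collet_a, collet_b, collet_c, collet_d and the z axis of tray_flat, either way round below 0.15 rad and x of collet_b in the frame of tray_flat between -0.008 and 0.008 m and y of collet_b in the frame of tray_flat between -0.06 and 0.06 m and z of collet_b in the frame of tray_flat between 0.003 and 0.009 m and x of collet_c in the frame of tray_flat between -0.008 and 0.008 m and y of collet_c in the frame of tray_flat between -0.06 and 0.06 m and z of collet_c in the frame of tray_flat between 0.003 and 0.009 m and x of collet_d in the frame of tray_flat between -0.008 and 0.008 m and y of collet_d in the frame of tray_flat between -0.06 and 0.06 m and z of collet_d in the frame of tray_flat between 0.003 and 0.009 m), for 0.2 s.
3. the lid is snapped home on the full tray (all of step 2 and x of lid in the frame of tray_flat between -0.004 and 0.004 m and y of lid in the frame of tray_flat between -0.004 and 0.004 m and z of lid in the frame of tray_flat between 0.0065 and 0.0098 m and angle between the y axis of lid and the y axis of tray_flat, either way round below 0.06 rad and angle between the z axis of lid and the z axis of tray_flat, either way round below 0.05 rad and angle between lid's own z axis and vertical below 0.1 rad), for 0.2 s.
4. the emptied tray is nested on the other empty tray (x of tray_sloped in the frame of tray_empty between -0.004 and 0.004 m and y of tray_sloped in the frame of tray_empty between -0.006 and 0.006 m and z of tray_sloped in the frame of tray_empty between 0.015 and 0.0195 m and angle between the y axis of tray_sloped and the y axis of tray_empty, either way round below 0.06 rad and angle between the z axis of tray_sloped and the z axis of tray_empty, either way round below 0.05 rad and angle between tray_sloped's own z axis and vertical below 0.1 rad), for 0.2 s.
At the end, for the whole second after the job is handed in: All four collets stand in the bench tray's pockets; the lid is on it, origin 6.5 to 9.8 mm above the tray's and within 4 mm; the emptied tray is nested on the other empty tray, origin 15 to 19.5 mm above it and within 4 mm across, 6 mm along; both lower trays level on the bench; all at rest (all of step 3 and all of step 4 and height (world z) of tray_flat between -0.004 and 0.004 m and angle between each of tray_flat, tray_empty's own z axis and vertical below 0.05 rad and height (world z) of tray_empty between -0.004 and 0.004 m and linear speed of each of tray_flat, tray_sloped, tray_empty, lid below 0.02 m/s); the robot touches nothing.
It fails at once if the loupe is shoved more than 30 mm (distance of loupe from where it was at the start of the episode above 0.03 m).
It fails at once if the grease pot is shoved more than 30 mm (distance of grease_pot from where it was at the start of the episode above 0.03 m).
It fails at once if the gauge block is shoved more than 30 mm (distance of gauge_block from where it was at the start of the episode above 0.03 m).
It fails at once if the sample jar is shoved more than 30 mm (distance of sample_jar from where it was at the start of the episode above 0.03 m).
It also fails if it takes over 72 s, if anything falls off the work surface, if the arm or the gripper's body presses on something with over 40 N, if the wrist force passes 120 N, or if a joint passes its speed limit or range.

### The arm

A 6-joint arm with a two-finger parallel gripper is mounted at the origin on a cart in front of the work surface, level with it; the furniture and walls round the work are solid. World frame = base frame: x ahead of the robot, y to its left, z up, the work surface at z = 0. Lengths are in m, angles in rad, forces in N, time in s.
With the tool pointing down it reaches from about 0.35 to 0.975 m from the base axis. Payload 4.9 kg.
Tool frame: the origin (TCP) lies midway between the tips of the shut fingers; the grasp point (between the pads) lies 19 mm behind it (ctrl.tcp_to_grasp is the distance from the TCP to the grasp point, in m); z points along the fingers, y is the line along which they close (so a half turn about z gives the same grasp; the last joint's range is limited). The gripper opens to 85 mm and grips with 20 to 120 N. Pads are 22 mm wide; open, the fingers measure 114 mm over their backs; the gripper's body (76 mm by 85 mm) begins 54 mm behind the grasp point. The pads swing forward as they close: fully open they stand 13 mm farther back than shut.
Start: joints at [1.066, 0.053, 1.613, -0, 1.476, -0.119], TCP at [0.235, 0.579, 0.231] pointing down, gripper open.
Joint ranges: [-3.01, 3.01], [-1.01, 2.22], [0.06, 2.58], [-1.02, 4.17], [0.09, 2.62], [-3.14, 3.14]. Speed limits (rad/s): [2.57, 2.57, 3.14, 3.14, 3.14, 3.14].

### API

Orientations are given as a rotation vector (axis times angle).
In Python, from station import ctrl, eyes, finish_job gives the robot as it stands (ctrl), with the cameras (eyes) and the job as plain functions.
- The arm moves only by the shell command python3 jog.py 'ROWS' [FORCE]. ROWS is a JSON list of rows, 1 to 20 of them, each of 7 numbers: the finger opening in m, then dx, dy, dz in m, then a rotation vector rx, ry, rz in rad; each row is the pose to reach, as a shift and turn from the pose commanded when the command began, along the tool's axes at that moment; what a row does not reach only later rows make up. A row lasts 1/12 s, in which the tool goes at most 0.0417 m and 0.125 rad, less where a joint would pass 70% of its speed; a pose out of reach is approached as far as the arm can. The fingers move at their own pace and stop on an object; FORCE is the grip in N (left out, the last holds). Time passes only in rows, so rows that do not move let the fingers close. It prints the time, the measured TCP pose, the force, the opening and the grip force at its end. Input that does not fit is refused with a message, and nothing moves.
- ctrl.get_obs(): the state, without advancing time (a new reading comes with each control period).
- eyes.get_image(name): name is "scene" or "top" or "wrist"; returns the picture (384x512x3 uint8, red, green, blue); there is no depth.
- eyes.camera_params(name): a dict with "fx", "fy", "cx", "cy" (pixels), "T" (4x4, takes a point from camera to world coordinates); the wrist camera has in their place "tool_from_camera" (4x4, takes a point from camera to tool coordinates, whose origin is the TCP and whose axes are the flange's). Camera axes: x right, y down, z forward; pixel columns grow to the right and rows downward; lengths in m; the calibration is good to about 2 mm. The wrist camera is an equidistant fisheye: a pixel r from the principal point sees the ray r / f radians off the axis. A picture is of the moment at which its call begins: read the wrist's pose just before it. camera_params takes no time and is no camera call.
- finish_job(): hands the job in; it is judged then, once.
The state is a dict: "t": time; "q": joint angles; "dq": joint speeds; "effort": joint torques, N m; "tool_pos": TCP position; "tool_rot": TCP orientation; "contact_force": force on the tool from outside, world axes, zero at the start; "wrist_torque": the same for the moment, N m; "opening": finger opening in m; "grip_force": force on a finger pad.
Only numpy, scipy, OpenCV 4.12 (cv2) and the standard library are available. Lean on these libraries where they do the work, as an engineer would, in place of code of your own. Each camera call takes 0.05 s, during which the arm holds its last target. There are 200 camera calls.

## Working session

There is one attempt and no reset: what is moved stays moved. The work goes in short steps, Python scripts to look and compute and a shell command to move; the robot and the scene stay as the last step left them, time stands still between calls to the robot, and variables do not carry over. Pictures are saved under pics/ and viewed, at most 10 in all, crops included, and the job is handed in when it is done.

```bash
ls; mkdir -p pics; python3 - <<'E'
from station import ctrl, eyes, finish_job
import cv2,numpy as np
for n in("top","scene"):
    im=eyes.get_image(n); cv2.imwrite(f"pics/{n}0.png",cv2.resize(im[:,:,::-1],(800,600),interpolation=cv2.INTER_CUBIC))
    p=eyes.camera_params(n); print(n,{k:np.round(v,3) for k,v in p.items()})
p=eyes.camera_params("wrist");print({k:np.round(v,3) for k,v in p.items()})
o=ctrl.get_obs();print(o)
E
```

```text
jog.py
pics
station.py
top {'fx': np.float64(376.601), 'fy': np.float64(376.601), 'cx': np.float64(256.048), 'cy': np.float64(183.954), 'T': array([[ 0.022, -0.992,  0.126,  0.433],
       [-1.   , -0.021,  0.006, -0.071],
       [-0.004, -0.126, -0.992,  0.941],
       [ 0.   ,  0.   ,  0.   ,  1.   ]])}
scene {'fx': np.float64(356.489), 'fy': np.float64(356.489), 'cx': np.float64(253.647), 'cy': np.float64(194.165), 'T': array([[ 0.762, -0.284,  0.583,  0.032],
       [-0.648, -0.36 ,  0.671, -0.654],
       [ 0.019, -0.889, -0.458,  0.473],
       [ 0.   ,  0.   ,  0.   ,  1.   ]])}
{'fx': np.float64(297.319), 'fy': np.float64(297.319), 'cx': np.float64(254.949), 'cy': np.float64(191.643), 'tool_from_camera': array([[-0.   , -0.964, -0.267,  0.067],
       [ 1.   , -0.   , -0.001, -0.001],
       [ 0.001, -0.267,  0.964, -0.142],
       [ 0.   ,  0.   ,  0.   ,  1.   ]])}
{'t': 0.1, 'q': array([ 1.06603918e+00,  5.33114282e-02,  1.61413407e+00, -5.41444875e-07,
        1.47601215e+00, -1.19014844e-01]), 'dq': array([-0.00082872, -0.00034499, -0.0030843 ,  0.002491  ,  0.00018188,
       -0.00090302]), 'effort': array([ 1.44154579e-03, -3.94901240e+01, -3.71363997e+01, -4.99739156e-05,
        3.90214656e-03,  4.57886017e-06]), 'tool_pos': array([0.23489134, 0.57858003, 0.23018671]), 'tool_rot': array([-6.02063020e-01, -3.08277871e+00,  2.78794806e-03]), 'contact_force': array([ 0.42003979, -0.26557129,  0.18564175]), 'wrist_torque': array([-0.01449846, -0.00074236, -0.04527481]), 'grip_force': 0.0, 'opening': 0.08548302802907916}
```

View pics/top0.png

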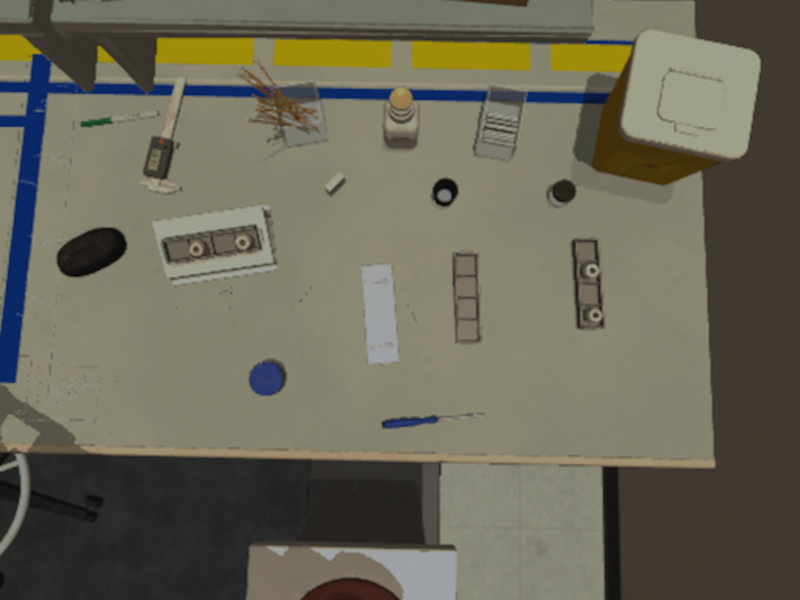

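View pics/scene0.png

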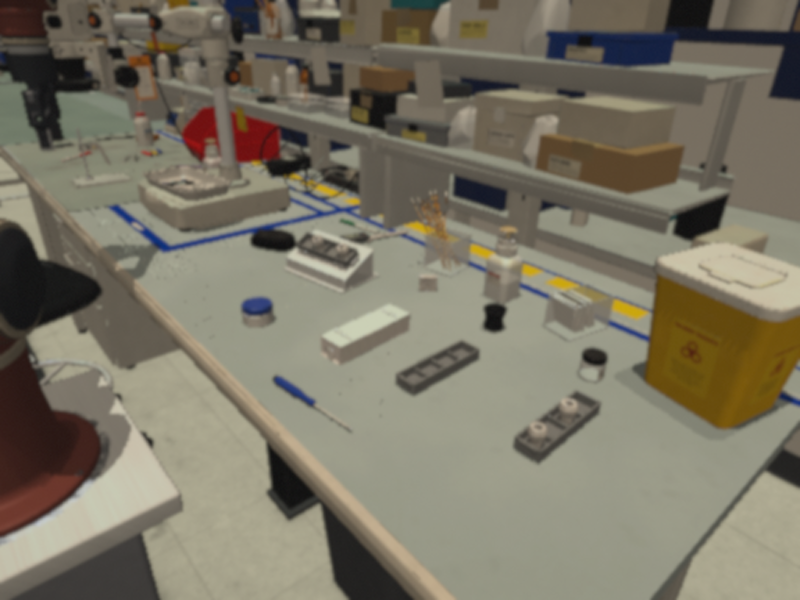

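The top view (800 px scale) shows the rack tray centred near (213,245) with collets at (196,248) and (243,241). The lid is near (379,313), the empty tray near (466,297) and the part-filled tray near (588,283), with its +y pointing down the image. The rack yaw is about 0.13. The scene view agrees, and the sharps bin stands beyond the full tray.

```bash
cat > h.py <<'E'
import numpy as np, cv2
from scipy.spatial.transform import Rotation as Ro
from station import ctrl, eyes, finish_job
def tool():
    o=ctrl.get_obs(); return np.array(o["tool_pos"]),Ro.from_rotvec(o["tool_rot"])
def yawtilt(yaw,tilt=0.):   # frame of a tray: yaw about z, then tipped so that its x climbs
    return Ro.from_euler("ZY",[yaw,-tilt])
def down(F,half=0.):       # tool over a frame F: tool y along F y turned by half about F z, tool z = -F z
    return F*Ro.from_euler("z",half)*Ro.from_matrix(np.array([[-1.,0,0],[0,1,0],[0,0,-1]]))
def go(p,R):               # shift and turn in tool axes
    p0,R0=tool(); d=R0.inv().apply(np.array(p)-p0); r=(R0.inv()*R).as_rotvec()
    print("row",np.round(d,4),np.round(r,4),"n>=",int(np.ceil(max(np.linalg.norm(d)/.0417,np.linalg.norm(r)/.125))))
def pix(X,cam,pose=None):  # world points -> pixels
    P=eyes.camera_params(cam)
    if cam=="wrist":
        T=np.eye(4); T[:3,:3]=pose[1].as_matrix(); T[:3,3]=pose[0]; T=T@P["tool_from_camera"]
    else: T=P["T"]
    c=(X-T[:3,3])@T[:3,:3]
    if cam=="wrist":
        r=np.linalg.norm(c[:,:2],axis=1); k=np.arctan2(r,c[:,2])/np.maximum(r,1e-9)
    else: k=1/c[:,2]
    return np.c_[P["fx"]*c[:,0]*k+P["cx"],P["fy"]*c[:,1]*k+P["cy"]]
def ortho(name,cam,org,F,h,xr,yr,mm=.5,up=1,grid=10,img=None,pose=None):
    """picture of the plane z=h of frame (org,F): columns along F y (right=+y), rows up = +x; ticks in mm"""
    if img is None:
        pose=tool() if cam=="wrist" else None; img=eyes.get_image(cam)
    x=np.arange(xr[1],xr[0],-mm); y=np.arange(yr[0],yr[1],mm)
    Y,X=np.meshgrid(y,x); W=np.c_[X.ravel(),Y.ravel(),np.full(X.size,h)]/1000
    q=pix(np.array(org)+F.apply(W),cam,pose).astype(np.float32).reshape(*X.shape,2)
    out=cv2.remap(img,q[...,0],q[...,1],cv2.INTER_CUBIC)[:,:,::-1]
    out=cv2.resize(out,None,fx=up,fy=up,interpolation=cv2.INTER_CUBIC).copy(); s=up/mm
    for v in range(int(np.ceil(yr[0]/grid)*grid),int(yr[1]),grid):
        c=int((v-yr[0])*s); cv2.line(out,(c,0),(c,out.shape[0]),(0,200,0) if v else (0,0,255),1)
    for v in range(int(np.ceil(xr[0]/grid)*grid),int(xr[1]),grid):
        r=int((xr[1]-v)*s); cv2.line(out,(0,r),(out.shape[1],r),(0,200,0) if v else (0,0,255),1)
    if name: cv2.imwrite(f"pics/{name}.png",out)
    return out
E
python3 - <<'E'
from h import *
F=yawtilt(.13,np.radians(25)); o=np.array([.603,.222,.047])
print(down(F).as_matrix().round(2))
go(o+F.apply([0,0,.12]),down(F))
E
```

```text
[[-0.9  -0.13  0.42]
 [-0.12  0.99  0.05]
 [-0.42  0.   -0.91]]
row [-0.4311 -0.2168  0.0747] [-0.1142 -0.4272 -0.5071] n>= 12
```

```bash
python3 jog.py '[[0.085,-0.4311,-0.2168,0.0747,-0.1142,-0.4272,-0.5071],[0.085,-0.4311,-0.2168,0.0747,-0.1142,-0.4272,-0.5071],[0.085,-0.4311,-0.2168,0.0747,-0.1142,-0.4272,-0.5071],[0.085,-0.4311,-0.2168,0.0747,-0.1142,-0.4272,-0.5071],[0.085,-0.4311,-0.2168,0.0747,-0.1142,-0.4272,-0.5071],[0.085,-0.4311,-0.2168,0.0747,-0.1142,-0.4272,-0.5071],[0.085,-0.4311,-0.2168,0.0747,-0.1142,-0.4272,-0.5071],[0.085,-0.4311,-0.2168,0.0747,-0.1142,-0.4272,-0.5071],[0.085,-0.4311,-0.2168,0.0747,-0.1142,-0.4272,-0.5071],[0.085,-0.4311,-0.2168,0.0747,-0.1142,-0.4272,-0.5071],[0.085,-0.4311,-0.2168,0.0747,-0.1142,-0.4272,-0.5071],[0.085,-0.4311,-0.2168,0.0747,-0.1142,-0.4272,-0.5071],[0.085,-0.4311,-0.2168,0.0747,-0.1142,-0.4272,-0.5071],[0.085,-0.4311,-0.2168,0.0747,-0.1142,-0.4272,-0.5071]]'
python3 - <<'E'
from h import *
F=yawtilt(.13,np.radians(25)); o=np.array([.603,.222,.047])
pose=tool(); im=eyes.get_image("wrist"); np.savez("w1",im=im,p=pose[0],r=pose[1].as_rotvec())
cv2.imwrite("pics/raw1.png",im[:,:,::-1])
a=[ortho(None,"wrist",o,F,h,(-40,40),(-100,100),.5,2,20,im,pose) for h in(21,36)]
cv2.imwrite("pics/rack1.png",cv2.resize(np.vstack(a),(800,590)) if False else np.vstack(a)[:, :])
print(np.vstack(a).shape)
E
```

```text
t: 1.27
tool_pos: [0.5532, 0.2143, 0.1555]
tool_rot: [-0.171, 2.702, 0.04]
contact_force: [-0.1, 0.4, 0.0]
opening: 0.0851
grip_force: 0.0
(640, 800, 3)
```

```bash
python3 -c "
import cv2;a=cv2.imread('pics/rack1.png');import numpy as np
cv2.imwrite('pics/rack1b.png',np.vstack([a[10:310],a[330:630]]))"
```

```text
(no output)
```

View pics/rack1b.png

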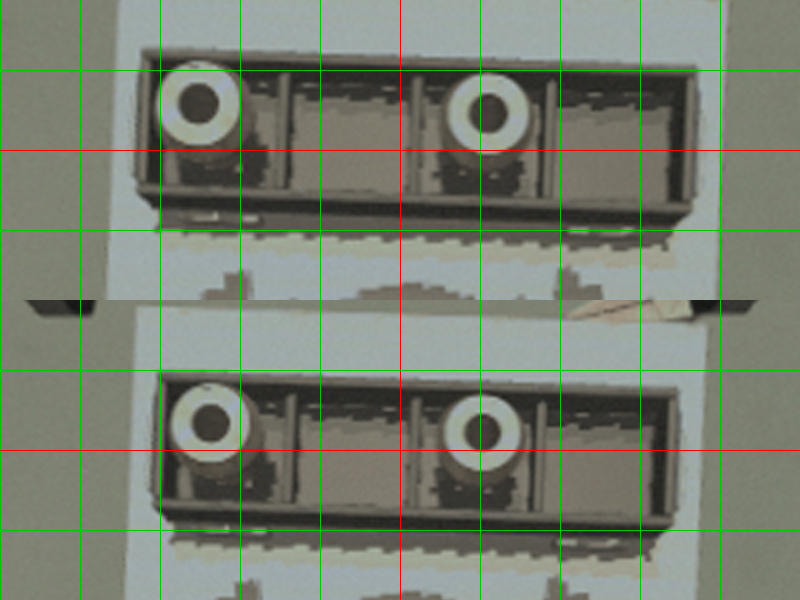

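The ortho picture has 4 px/mm. In the upper panel the rim corners are at about (141,50), (697,67), (137,194) and (691,212). In the lower panel the collet tops are at (210,423) and (482,433). Everything measures about 3% small, so the tray sits lower than I assumed; I'll fit its pose.

```bash
cat > fit1.py <<'E'
from h import *
from scipy.optimize import least_squares
t=np.radians(25)
F=yawtilt(.13,t); o=np.array([.603,.222,.047])
d=np.load("w1.npz"); pose=(d["p"],Ro.from_rotvec(d["r"]))
uv=np.array([(141,50),(697,67),(137,194),(691,212)]); loc=np.c_[(150-uv[:,1])/4,(uv[:,0]-400)/4,np.full(4,21)]/1000
pw=pix(o+F.apply(loc),"wrist",pose)
pt=np.array([(164,238),(260,225),(167,263),(264,252)])/1.5625
C=np.array([(19,71.5,21),(19,-71.5,21),(-19,71.5,21),(-19,-71.5,21)])/1000
Cw=C[[1,0,3,2]]
for wt in(0,.3):
    f=lambda p:np.r_[(pix(p[:3]+yawtilt(p[3],t).apply(Cw),"wrist",pose)-pw).ravel(),wt*(pix(p[:3]+yawtilt(p[3],t).apply(C),"top")-pt).ravel()]
    s=least_squares(f,[.6,.22,.045,.13]); print(s.x.round(4),np.abs(s.fun).max().round(2),s.fun.round(1))
G=yawtilt(s.x[3],t)
# collet tops: intersect rays via plane h=36 of fitted frame
c=np.array([(210,423),(482,433)]); l2=np.c_[(450-c[:,1])/4,(c[:,0]-400)/4,[36,36]]/1000
pc=pix(o+F.apply(l2),"wrist",pose)
for q in pc:
    r=least_squares(lambda v:(pix((s.x[:3]+G.apply([v[0],v[1],.036]))[None],"wrist",pose)-q).ravel(),[0,0]); print("collet tray xy",r.x.round(4))
E
python3 fit1.py
```

```text
[0.612  0.2275 0.0431 0.1702] 0.43 [ 0.3  0.3 -0.2  0.4 -0.1 -0.4  0.  -0.4 -0.   0.  -0.   0.  -0.   0.
 -0.  -0. ]
[0.6122 0.2275 0.0429 0.1699] 1.27 [ 0.3  0.3 -0.4  0.4 -0.1 -0.4 -0.2 -0.4 -0.9  0.4 -1.3  0.2 -0.2  0.2
 -1.  -0.3]
collet tray xy [ 0.0005 -0.053 ]
collet tray xy [0.0001 0.0176]
```

```bash
cat > p.py <<'E'
from h import *
RO=np.array([.6121,.2275,.043]); RF=yawtilt(.170,np.radians(25))
def rack(x,y,z,half=0): go(RO+RF.apply(np.array([x,y,z])/1000),down(RF,half))
E
python3 -c "
from p import *
rack(.3,17.6,60); rack(.3,17.6,22.5)"
```

```text
row [-0.0068  0.0208  0.0676] [-0.016  -0.0004 -0.0382] n>= 2
row [-0.0068  0.0214  0.1051] [-0.016  -0.0004 -0.0382] n>= 3
```

```bash
python3 jog.py '[[0.045,-0.0068,0.0208,0.03,-0.016,0,-0.038],[0.045,-0.0068,0.0208,0.0676,-0.016,0,-0.038],[0.045,-0.0068,0.021,0.0676,-0.016,0,-0.038],[0.045,-0.0068,0.0214,0.085,-0.016,0,-0.038],[0.045,-0.0068,0.0214,0.1,-0.016,0,-0.038],[0.045,-0.0068,0.0214,0.1051,-0.016,0,-0.038],[0.045,-0.0068,0.0214,0.1051,-0.016,0,-0.038]]' 40
python3 -c "
from p import *
rack(.3,17.6,22.5)
ortho('g1','wrist',RO,RF,36,(-40,40),(-60,60),.5,2,10)"
```

```text
t: 1.9
tool_pos: [0.5991, 0.2447, 0.0634]
tool_rot: [-0.234, 2.698, 0.051]
contact_force: [-0.6, 0.0, 0.6]
opening: 0.0455
grip_force: 0.0
row [-0.0006 -0.0016  0.0002] [ 0.0008 -0.0012  0.0025] n>= 1
```

View pics/g1.png

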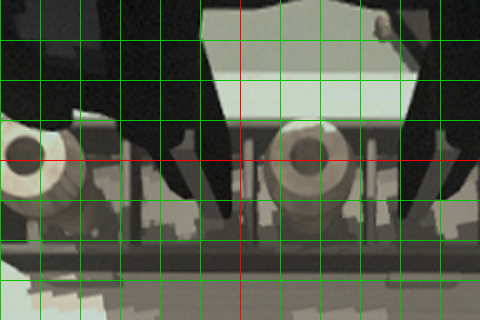

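The collet top sits at (308,155), between the fingers, so I'll close on it and lift.

```bash
python3 jog.py '[[0.01,0,-0.0012,0,0,0,0],[0.01,0,-0.0012,0,0,0,0],[0.01,0,-0.0012,0,0,0,0],[0.01,0,-0.0012,0,0,0,0],[0.01,0,-0.0012,0,0,0,0],[0.01,0,-0.0012,0,0,0,0],[0.01,0,-0.0012,-0.02,0,0,0],[0.01,0,-0.0012,-0.045,0,0,0],[0.01,0,-0.0012,-0.075,0,0,0]]' 40
python3 -c "
from h import *
F=yawtilt(1.634); o=np.array([.564,-.361,0])
go(o+[0,0,.15],down(F,-np.pi/2)); go(o+[0,0,.15],down(F,np.pi/2))"
```

```text
t: 2.7
tool_pos: [0.568, 0.2367, 0.1314]
tool_rot: [-0.231, 2.699, 0.05]
contact_force: [-0.6, -0.3, -0.3]
opening: 0.0221
grip_force: 39.3
row [ 0.088  -0.5884 -0.061 ] [0.0229 0.4339 0.106 ] n>= 15
row [ 0.088  -0.5884 -0.061 ] [-0.6542  0.0345 -2.9649] n>= 25
```

```bash
python3 jog.py '[[0.01,0.0440,-0.2942,-0.06,0.0229,0.4339,0.106],[0.01,0.0440,-0.2942,-0.06,0.0229,0.4339,0.106],[0.01,0.0440,-0.2942,-0.06,0.0229,0.4339,0.106],[0.01,0.0440,-0.2942,-0.06,0.0229,0.4339,0.106],[0.01,0.088,-0.5884,-0.061,0.0229,0.4339,0.106],[0.01,0.088,-0.5884,-0.061,0.0229,0.4339,0.106],[0.01,0.088,-0.5884,-0.061,0.0229,0.4339,0.106],[0.01,0.088,-0.5884,-0.061,0.0229,0.4339,0.106],[0.01,0.088,-0.5884,-0.061,0.0229,0.4339,0.106],[0.01,0.088,-0.5884,-0.061,0.0229,0.4339,0.106],[0.01,0.088,-0.5884,-0.061,0.0229,0.4339,0.106],[0.01,0.088,-0.5884,-0.061,0.0229,0.4339,0.106],[0.01,0.088,-0.5884,-0.061,0.0229,0.4339,0.106],[0.01,0.088,-0.5884,-0.061,0.0229,0.4339,0.106],[0.01,0.088,-0.5884,-0.061,0.0229,0.4339,0.106],[0.01,0.088,-0.5884,-0.061,0.0229,0.4339,0.106],[0.01,0.088,-0.5884,-0.061,0.0229,0.4339,0.106],[0.01,0.088,-0.5884,-0.061,0.0229,0.4339,0.106]]'
python3 - <<'E'
from h import *
F=yawtilt(0); o=np.array([.564,-.361,0])
pose=tool(); im=eyes.get_image("wrist"); np.savez("w2",im=im,p=pose[0],r=pose[1].as_rotvec())
ortho("flat1","wrist",o,F,21,(-90,90),(-65,170),.5,1.6,20,im,pose); print(cv2.imread("pics/flat1.png").shape)
E
```

```text
t: 4.2
tool_pos: [0.5656, -0.3592, 0.1502]
tool_rot: [-0.101, 3.137, 0.003]
contact_force: [0.8, -0.1, -0.3]
opening: 0.0222
grip_force: 39.5
(576, 752, 3)
```

View pics/flat1.png

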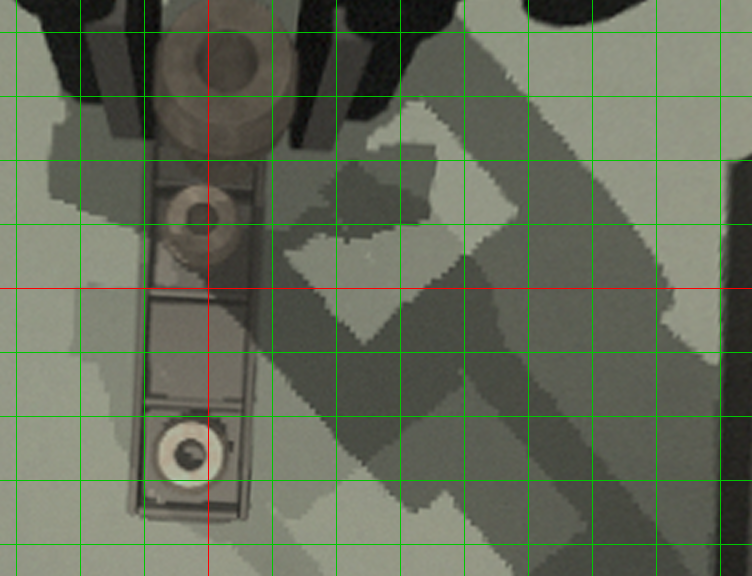

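In flat1 (3.2 px/mm, red cross at 0.564, −0.361) the tray runs along a line 0.0635 rad off world x. Its end is at row 517 with midpoint at column 187, and the middle divider is at row 295. The collets at (202,217) and (191,453) agree, putting the tray centre at about (0.5637, −0.3636) with yaw 1.634. I'll place the held collet in the +17.5 pocket.

```bash
cat >> p.py <<'E'
FO=np.array([.5637,-.3636,0]); FF=yawtilt(1.634)
def flat(x,y,z): go(FO+FF.apply(np.array([x,y,z])/1000),down(FF,-np.pi/2))
E
python3 -c "
from p import *
flat(0,17.5,60);flat(0,17.5,24)"
```

```text
row [ 0.0201 -0.0047  0.0902] [0.0014 0.0029 0.0018] n>= 3
row [ 0.0202 -0.0048  0.1262] [0.0014 0.0029 0.0018] n>= 4
```

```bash
python3 jog.py '[[0.01,0.0202,-0.0047,0.04,0,0.003,0.002],[0.01,0.0202,-0.0047,0.08,0,0.003,0.002],[0.01,0.0202,-0.0047,0.095,0,0.003,0.002],[0.01,0.0202,-0.0047,0.095,0,0.003,0.002],[0.01,0.0202,-0.0047,0.105,0,0.003,0.002],[0.01,0.0202,-0.0047,0.115,0,0.003,0.002],[0.01,0.0202,-0.0047,0.123,0,0.003,0.002],[0.01,0.0202,-0.0047,0.126,0,0.003,0.002],[0.01,0.0202,-0.0047,0.126,0,0.003,0.002]]'
python3 -c "
from p import *
flat(0,17.5,24)"
```

```text
t: 5.0
tool_pos: [0.5461, -0.3661, 0.0239]
tool_rot: [0.097, -3.14, -0.002]
contact_force: [0.5, 0.1, -0.4]
opening: 0.0219
grip_force: 39.5
row [-0.0002  0.0014 -0.0001] [ 0.001  -0.0003 -0.0014] n>= 1
```

```bash
python3 jog.py '[[0.01,0,0.0014,0,0,0,0],[0.01,0,0.0014,0.001,0,0,0],[0.01,0,0.0014,0.002,0,0,0],[0.01,0,0.0014,0.002,0,0,0]]'
```

```text
t: 5.33
tool_pos: [0.5461, -0.3651, 0.0226]
tool_rot: [-0.097, 3.14, 0.0]
contact_force: [0.1, -1.1, 0.0]
opening: 0.022
grip_force: 39.5
```

```bash
python3 jog.py '[[0.045,0,0,0,0,0,0],[0.045,0,0,0,0,0,0],[0.045,0,0,0,0,0,0],[0.045,0,0,0,0,0,0],[0.045,0,0,-0.02,0,0,0],[0.045,0,0,-0.06,0,0,0],[0.045,0,0,-0.1,0,0,0],[0.045,0,0,-0.13,0,0,0],[0.045,0,0,-0.13,0,0,0]]'
python3 -c "
from p import *
pose=tool(); im=eyes.get_image('wrist'); np.savez('w3',im=im,p=pose[0],r=pose[1].as_rotvec())
ortho('flat2','wrist',FO,FF,21,(-40,40),(-90,90),.5,2,20,im,pose)
rack(.3,-52.7,80);"
```

```text
t: 6.08
tool_pos: [0.5498, -0.3682, 0.1622]
tool_rot: [-0.096, 3.129, -0.015]
contact_force: [1.5, -0.8, 1.4]
opening: 0.0451
grip_force: 0.0
row [-0.0721  0.5339  0.0399] [-0.0304 -0.4287 -0.1051] n>= 13
```

View pics/flat2.png

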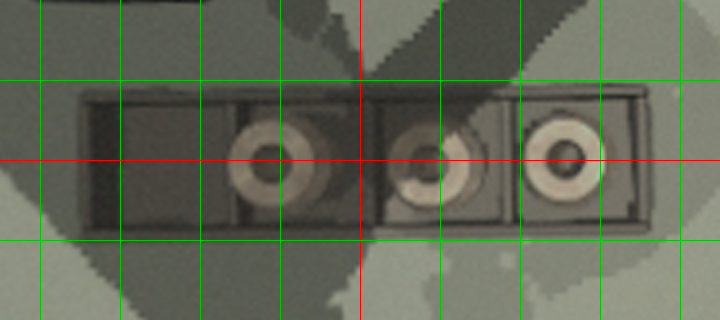

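The picture shows the collet seated upright in the +17.5 pocket, at (430,165). The tray outline spans columns 80–649 and rows 87–233, so the tray estimate is good to about 1 mm. Next is the second collet.

```bash
sed -i 's/.5637,-.3636/.5630,-.3636/' p.py; python3 jog.py '[[0.045,-0.0721,0.5339,0.0,-0.0304,-0.4287,-0.1051],[0.045,-0.0721,0.5339,0.0,-0.0304,-0.4287,-0.1051],[0.045,-0.0721,0.5339,0.0,-0.0304,-0.4287,-0.1051],[0.045,-0.0721,0.5339,0.0,-0.0304,-0.4287,-0.1051],[0.045,-0.0721,0.5339,0.0,-0.0304,-0.4287,-0.1051],[0.045,-0.0721,0.5339,0.0,-0.0304,-0.4287,-0.1051],[0.045,-0.0721,0.5339,0.0,-0.0304,-0.4287,-0.1051],[0.045,-0.0721,0.5339,0.0,-0.0304,-0.4287,-0.1051],[0.045,-0.0721,0.5339,0.0,-0.0304,-0.4287,-0.1051],[0.045,-0.0721,0.5339,0.0,-0.0304,-0.4287,-0.1051],[0.045,-0.0721,0.5339,0.0,-0.0304,-0.4287,-0.1051],[0.045,-0.0721,0.5339,0.0,-0.0304,-0.4287,-0.1051],[0.045,-0.0721,0.5339,0.0399,-0.0304,-0.4287,-0.1051],[0.045,-0.0721,0.5339,0.0399,-0.0304,-0.4287,-0.1051],[0.045,-0.0721,0.5339,0.0399,-0.0304,-0.4287,-0.1051],[0.045,-0.0721,0.5339,0.0399,-0.0304,-0.4287,-0.1051]]'
python3 -c "
from p import *
rack(.3,-52.7,22)"
```

```text
t: 7.47
tool_pos: [0.5838, 0.172, 0.1105]
tool_rot: [-0.23, 2.708, 0.06]
contact_force: [0.8, 0.3, 0.0]
opening: 0.0453
grip_force: 0.0
row [-0.0062 -0.0032  0.0549] [ 0.0071 -0.0106 -0.0025] n>= 2
```

```bash
python3 jog.py '[[0.045,-0.0062,-0.0032,0.015,0.007,-0.0106,-0.0025],[0.045,-0.0062,-0.0032,0.03,0.007,-0.0106,-0.0025],[0.045,-0.0062,-0.0032,0.042,0.007,-0.0106,-0.0025],[0.045,-0.0062,-0.0032,0.052,0.007,-0.0106,-0.0025],[0.045,-0.0062,-0.0032,0.0549,0.007,-0.0106,-0.0025],[0.045,-0.0062,-0.0032,0.0549,0.007,-0.0106,-0.0025]]'
python3 -c "
from p import *
rack(.3,-52.7,22)"
```

```text
t: 7.97
tool_pos: [0.6138, 0.173, 0.065]
tool_rot: [-0.226, 2.694, 0.051]
contact_force: [-0.1, -0.6, -0.1]
opening: 0.0453
grip_force: 0.0
row [0.0022 0.0013 0.0011] [-0.0007  0.0031 -0.0025] n>= 1
```

```bash
python3 jog.py '[[0.045,0.0015,0.0013,0.0006,0,0,0],[0.01,0.0015,0.0013,0.0006,0,0,0],[0.01,0.0015,0.0013,0.0006,0,0,0],[0.01,0.0015,0.0013,0.0006,0,0,0],[0.01,0.0015,0.0013,0.0006,0,0,0],[0.01,0.0015,0.0013,0.0006,0,0,0],[0.01,0.0015,0.0013,0.0006,0,0,0],[0.01,0.0015,0.0013,-0.02,0,0,0],[0.01,0.0015,0.0013,-0.05,0,0,0],[0.01,0.0015,0.0013,-0.085,0,0,0]]' 40
python3 -c "
from p import *
flat(0,-52.5,120)"
```

```text
t: 8.8
tool_pos: [0.5746, 0.169, 0.1398]
tool_rot: [-0.229, 2.698, 0.052]
contact_force: [0.7, -0.4, -0.3]
opening: 0.0233
grip_force: 39.3
row [ 0.0526 -0.5286 -0.003 ] [0.0238 0.4351 0.1042] n>= 13
```

```bash
python3 jog.py '[[0.01,0.0526,-0.5286,-0.003,0.0238,0.4351,0.1042],[0.01,0.0526,-0.5286,-0.003,0.0238,0.4351,0.1042],[0.01,0.0526,-0.5286,-0.003,0.0238,0.4351,0.1042],[0.01,0.0526,-0.5286,-0.003,0.0238,0.4351,0.1042],[0.01,0.0526,-0.5286,-0.003,0.0238,0.4351,0.1042],[0.01,0.0526,-0.5286,-0.003,0.0238,0.4351,0.1042],[0.01,0.0526,-0.5286,-0.003,0.0238,0.4351,0.1042],[0.01,0.0526,-0.5286,-0.003,0.0238,0.4351,0.1042],[0.01,0.0526,-0.5286,-0.003,0.0238,0.4351,0.1042],[0.01,0.0526,-0.5286,-0.003,0.0238,0.4351,0.1042],[0.01,0.0526,-0.5286,-0.003,0.0238,0.4351,0.1042],[0.01,0.0526,-0.5286,-0.003,0.0238,0.4351,0.1042],[0.01,0.0526,-0.5286,-0.003,0.0238,0.4351,0.1042],[0.01,0.0526,-0.5286,-0.003,0.0238,0.4351,0.1042],[0.01,0.0526,-0.5286,-0.003,0.0238,0.4351,0.1042],[0.01,0.0526,-0.5286,-0.003,0.0238,0.4351,0.1042]]'
python3 -c "
from p import *
flat(0,-52.5,24)"
```

```text
t: 10.13
tool_pos: [0.6172, -0.3595, 0.1211]
tool_rot: [-0.099, 3.136, 0.002]
contact_force: [-0.2, 0.3, -0.8]
opening: 0.0232
grip_force: 39.5
row [ 0.0022 -0.0008  0.0971] [ 0.0013  0.0043 -0.0001] n>= 3
```

```bash
python3 jog.py '[[0.01,0.0022,-0.0008,0.035,0,0.004,0],[0.01,0.0022,-0.0008,0.06,0,0.004,0],[0.01,0.0022,-0.0008,0.07,0,0.004,0],[0.01,0.0022,-0.0008,0.08,0,0.004,0],[0.01,0.0022,-0.0008,0.09,0,0.004,0],[0.01,0.0022,-0.0008,0.097,0,0.004,0],[0.01,0.0022,-0.0008,0.0985,0,0.004,0],[0.01,0.0022,-0.0008,0.0985,0,0.004,0]]'
python3 -c "
from p import *
flat(0,-52.5,22.5)"
```

```text
t: 10.8
tool_pos: [0.6158, -0.3608, 0.0233]
tool_rot: [-0.1, 3.139, 0.0]
contact_force: [-0.1, -0.2, 0.2]
opening: 0.0231
grip_force: 39.5
row [0.0004 0.0006 0.0008] [0.0001 0.0009 0.0002] n>= 1
```

```bash
python3 jog.py '[[0.01,0,0.0006,0.0008,0,0,0],[0.045,0,0.0006,0.0008,0,0,0],[0.045,0,0.0006,0.0008,0,0,0],[0.045,0,0.0006,0.0008,0,0,0],[0.045,0,0.0006,0.0008,0,0,0],[0.045,0,0,-0.02,0,0,0],[0.045,0,0,-0.06,0,0,0],[0.045,0,0,-0.1,0,0,0],[0.07,0,0,-0.12,0,0,0],[0.07,0,0,-0.12,0,0,0],[0.07,0,0,-0.12,0,0,0]]'
python3 -c "
from p import *
pose=tool(); im=eyes.get_image('wrist'); np.savez('w4',im=im,p=pose[0],r=pose[1].as_rotvec())
ortho('flat3','wrist',FO,FF,21,(-40,40),(-90,90),.5,2,20,im,pose)
go([.51,-.06,.16],down(FF,-np.pi/2))"
```

```text
t: 11.72
tool_pos: [0.6167, -0.3618, 0.1461]
tool_rot: [-0.099, 3.135, -0.004]
contact_force: [-0.1, 0.0, -1.7]
opening: 0.0703
grip_force: 0.0
row [ 0.0863  0.307  -0.0167] [-0.0001  0.0011 -0.0001] n>= 8
```

```bash
python3 jog.py '[[0.07,0.0863,0.307,-0.0167,0,0,0],[0.07,0.0863,0.307,-0.0167,0,0,0],[0.07,0.0863,0.307,-0.0167,0,0,0],[0.07,0.0863,0.307,-0.0167,0,0,0],[0.07,0.0863,0.307,-0.0167,0,0,0],[0.07,0.0863,0.307,-0.0167,0,0,0],[0.07,0.0863,0.307,-0.0167,0,0,0],[0.07,0.0863,0.307,-0.0167,0,0,0],[0.07,0.0863,0.307,-0.0167,0,0,0],[0.07,0.0863,0.307,-0.0167,0,0,0],[0.07,0.0863,0.307,-0.0167,0,0,0]]'
python3 - <<'E'
from p import *
pose=tool(); im=eyes.get_image('wrist'); np.savez('w5',im=im,p=pose[0],r=pose[1].as_rotvec())
print(pose[0])
G=yawtilt(np.pi/2)  # right = -X, up = +... x axis = +Y
a=cv2.imread('pics/flat3.png')[60:260]
b=ortho(None,'wrist',[.51,-.036,0],G,33,(-45,45),(-90,90),.5,2,20,im,pose)[:,:720]
c=ortho(None,'wrist',[.537,-.17,0],G,21,(-25,25),(-90,90),.5,2,20,im,pose)[:,:720]
o=np.vstack([a[40:],b[0:],c[:]])[:]; 
print(a[40:].shape,b.shape,c.shape,o.shape)
o=np.vstack([a[20:160,:],b[40:320],c[10:190]]); print(o.shape); cv2.imwrite('pics/lid1.png',o)
E
```

```text
t: 12.68
tool_pos: [0.5093, -0.0601, 0.1584]
tool_rot: [0.099, -3.138, -0.001]
contact_force: [0.1, 0.7, -0.4]
opening: 0.0699
grip_force: 0.0
[ 0.50933597 -0.0600886   0.15835216]
(160, 720, 3) (360, 720, 3) (200, 720, 3) (720, 720, 3)
(600, 720, 3)
```

View pics/lid1.png

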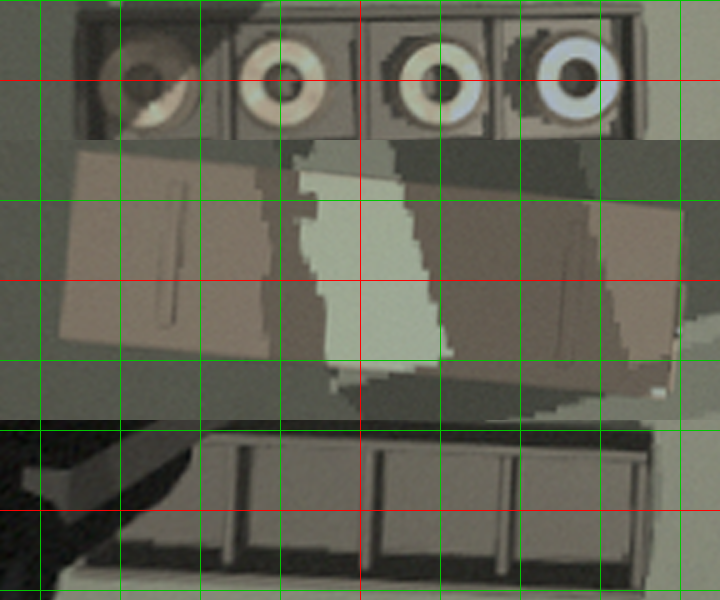

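All four collets are now in the tray (top strip). The lid's corners in the middle strip are about (78,152), (683,211), (671,396) and (60,340), giving a centre of (0.5067, −0.0347) with yaw 1.666. The empty tray in the bottom strip is partly hidden, so I'll measure it later.

```bash
cat >> p.py <<'E'
LO=np.array([.5067,-.0347,0]); LF=yawtilt(1.666)
E
python3 -c "
from p import *
go(LO+[0,0,.06],down(LF,-np.pi/2));go(LO+[0,0,.008],down(LF,-np.pi/2))"
```

```text
row [0.0012 0.026  0.0987] [ 0.0006 -0.0012 -0.0328] n>= 3
row [0.0012 0.0259 0.1507] [ 0.0006 -0.0012 -0.0328] n>= 4
```

```bash
python3 jog.py '[[0.07,0.0012,0.026,0.02,0,0,-0.033],[0.07,0.0012,0.026,0.06,0,0,-0.033],[0.07,0.0012,0.026,0.0987,0,0,-0.033],[0.07,0.0012,0.026,0.1,0,0,-0.033],[0.07,0.0012,0.026,0.12,0,0,-0.033],[0.07,0.0012,0.026,0.14,0,0,-0.033],[0.07,0.0012,0.026,0.15,0,0,-0.033],[0.02,0.0012,0.026,0.15,0,0,-0.033],[0.02,0.0012,0.026,0.15,0,0,-0.033],[0.02,0.0012,0.026,0.15,0,0,-0.033],[0.02,0.0012,0.026,0.15,0,0,-0.033],[0.02,0.0012,0.026,0.15,0,0,-0.033]]' 50
python3 -c "
from p import *
go(LO+[0,0,.008],down(LF,-np.pi/2))"
```

```text
t: 13.73
tool_pos: [0.5082, -0.0343, 0.0112]
tool_rot: [-0.151, 3.135, -0.0]
contact_force: [1.2, 0.7, -0.7]
opening: 0.047
grip_force: 54.1
row [ 0.0015 -0.0002  0.0032] [-0.0004  0.0028  0.0009] n>= 1
```

```bash
sed -i 's/.5630,-.3636/.5627,-.3636/' p.py; python3 jog.py '[[0.02,0,0,-0.02,0,0,0],[0.02,0,0,-0.05,0,0,0],[0.02,0,0,-0.08,0,0,0],[0.02,0,0,-0.08,0,0,0]]'
python3 -c "
from p import *
print(ctrl.get_obs()['opening']);flat(0,-1.5,90);flat(0,-1.5,36)"
```

```text
t: 14.07
tool_pos: [0.5119, -0.035, 0.0975]
tool_rot: [-0.151, 3.125, -0.005]
contact_force: [1.1, -0.1, 0.1]
opening: 0.0468
grip_force: 54.3
0.04675273488694941
row [-0.0203 -0.332   0.0089] [-0.0034  0.013   0.0333] n>= 8
row [-0.0196 -0.3318  0.0629] [-0.0034  0.013   0.0333] n>= 9
```

```bash
python3 jog.py '[[0.02,-0.0203,-0.332,0.0089,0,0.006,0.0333],[0.02,-0.0203,-0.332,0.0089,0,0.006,0.0333],[0.02,-0.0203,-0.332,0.0089,0,0.006,0.0333],[0.02,-0.0203,-0.332,0.0089,0,0.006,0.0333],[0.02,-0.0203,-0.332,0.0089,0,0.006,0.0333],[0.02,-0.0203,-0.332,0.0089,0,0.006,0.0333],[0.02,-0.0203,-0.332,0.0089,0,0.006,0.0333],[0.02,-0.0203,-0.332,0.0089,0,0.006,0.0333],[0.02,-0.0203,-0.332,0.0089,0,0.006,0.0333],[0.02,-0.0203,-0.332,0.0089,0,0.006,0.0333],[0.02,-0.0203,-0.332,0.0089,0,0.006,0.0333],[0.02,-0.0203,-0.332,0.0089,0,0.006,0.0333]]'
python3 -c "
from p import *
flat(0,-1.5,40)
pose=tool(); im=eyes.get_image('wrist'); np.savez('w6',im=im,p=pose[0],r=pose[1].as_rotvec())
Z=pose[0][2]-.0112
a=ortho(None,'wrist',FO,FF,21,(-40,40),(-100,100),.5,2,20,im,pose)
b=ortho(None,'wrist',pose[0]*[1,1,0],FF,1000*(Z+.033),(-30,30),(-100,100),.5,2,20,im,pose)
cv2.imwrite('pics/hold.png',np.vstack([a[:320],b[:240]]))
"
```

```text
t: 15.07
tool_pos: [0.5592, -0.3613, 0.0807]
tool_rot: [0.1, -3.134, -0.001]
contact_force: [-0.1, 0.1, 0.0]
opening: 0.0473
grip_force: 54.3
row [-0.0051 -0.0026  0.0407] [ 0.0008 -0.0056  0.0008] n>= 1
```

View pics/hold.png

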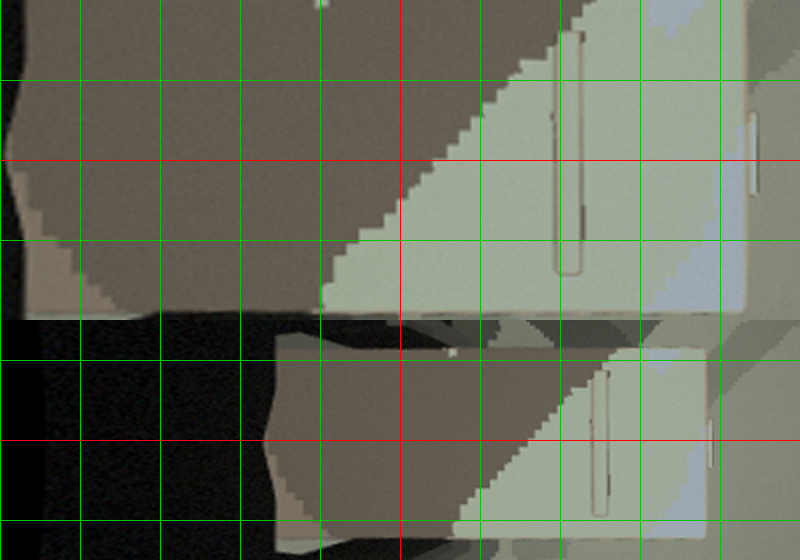

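The lower panel (plane of the lid's top, zero at the TCP) shows the lid's near end at column 706, +76.5 mm, and its sides at rows 348 and 538. The lid is therefore centred in the grip to within 1 mm and aligned.

```bash
python3 jog.py '[[0.02,-0.0043,-0.0026,0.01,0,-0.0056,0],[0.02,-0.0043,-0.0026,0.025,0,-0.0056,0],[0.02,-0.0043,-0.0026,0.04,0,-0.0056,0],[0.02,-0.0043,-0.0026,0.0445,0,-0.0056,0],[0.02,-0.0043,-0.0026,0.0445,0,-0.0056,0]]'
python3 -c "
from p import *
flat(0,-.7,32)"
```

```text
t: 15.53
tool_pos: [0.5615, -0.363, 0.0323]
tool_rot: [0.099, -3.135, -0.007]
contact_force: [-0.3, 0.0, -1.2]
opening: 0.0472
grip_force: 54.3
row [-0.0019 -0.0007  0.0002] [ 0.0047 -0.0046 -0.0001] n>= 1
```

```bash
python3 jog.py '[[0.02,-0.0018,-0.0007,0,0.0047,-0.0046,0],[0.02,-0.0018,-0.0007,0,0.0047,-0.0046,0],[0.02,-0.0018,-0.0007,0,0.0047,-0.0046,0]]'
python3 -c "
from p import *
flat(0,-.7,32)"
```

```text
t: 15.78
tool_pos: [0.566, -0.366, 0.0373]
tool_rot: [-0.099, 3.134, -0.009]
contact_force: [0.6, 0.1, -0.4]
opening: 0.0465
grip_force: 54.3
row [0.0024 0.0026 0.0053] [-0.0057  0.0061 -0.0003] n>= 1
```

```bash
for i in 1 2; do python3 jog.py '[[0.02,0,0,0,0,0,0],[0.02,0,0,0,0,0,0],[0.02,0,0,0,0,0,0]]'; done
python3 -c "
from p import *
flat(0,-.7,32)"
```

```text
t: 16.03
tool_pos: [0.5656, -0.3657, 0.0369]
tool_rot: [-0.098, 3.134, -0.008]
contact_force: [0.4, 0.8, -0.4]
opening: 0.0468
grip_force: 54.3
t: 16.28
tool_pos: [0.5654, -0.3655, 0.0364]
tool_rot: [-0.099, 3.135, -0.007]
contact_force: [0.4, 1.0, -1.2]
opening: 0.0472
grip_force: 54.3
row [0.0019 0.0021 0.0044] [-0.0045  0.005  -0.0003] n>= 1
```

```bash
python3 jog.py '[[0.02,0.0019,0.0021,0,-0.0045,0.005,0],[0.02,0.0019,0.0021,0,-0.0045,0.005,0],[0.02,0.0019,0.0021,0,-0.0045,0.005,0],[0.02,0.0019,0.0021,0,-0.0045,0.005,0],[0.02,0.0019,0.0021,0,-0.0045,0.005,0]]'
python3 -c "
from p import *
flat(0,-.7,30)"
```

```text
t: 16.7
tool_pos: [0.5633, -0.3636, 0.0363]
tool_rot: [0.099, -3.14, 0.0]
contact_force: [0.3, -0.8, -0.7]
opening: 0.0472
grip_force: 54.3
row [-0.0001  0.      0.0063] [-0.     -0.0001 -0.0004] n>= 1
```

Aligned. Pressing down gently.

```bash
python3 jog.py '[[0.02,0,0,0.003,0,0,0],[0.02,0,0,0.006,0,0,0],[0.02,0,0,0.006,0,0,0],[0.02,0,0,0.006,0,0,0]]'; python3 jog.py '[[0.02,0,0,0.002,0,0,0],[0.02,0,0,0.004,0,0,0],[0.02,0,0,0.006,0,0,0],[0.02,0,0,0.006,0,0,0],[0.02,0,0,0.006,0,0,0]]'
```

```text
t: 17.03
tool_pos: [0.563, -0.3633, 0.0297]
tool_rot: [0.099, -3.139, -0.001]
contact_force: [-0.5, 0.4, -0.8]
opening: 0.0468
grip_force: 54.3
t: 17.45
tool_pos: [0.5635, -0.3635, 0.0243]
tool_rot: [-0.099, 3.14, 0.0]
contact_force: [1.0, -0.7, 0.2]
opening: 0.0465
grip_force: 54.4
```

```bash
python3 jog.py '[[0.02,0,0,0.002,0,0,0],[0.02,0,0,0.003,0,0,0],[0.02,0,0,0.003,0,0,0]]'; python3 jog.py '[[0.02,0,0,0.001,0,0,0],[0.02,0,0,0.002,0,0,0],[0.02,0,0,0.003,0,0,0],[0.02,0,0,0.003,0,0,0]]'
```

```text
t: 17.7
tool_pos: [0.5633, -0.3635, 0.021]
tool_rot: [0.099, -3.14, 0.0]
contact_force: [1.9, -0.8, -1.9]
opening: 0.0471
grip_force: 54.3
t: 18.03
tool_pos: [0.5633, -0.3635, 0.0183]
tool_rot: [0.099, -3.14, -0.0]
contact_force: [-0.2, -0.0, -0.0]
opening: 0.0471
grip_force: 54.3
```

```bash
python3 jog.py '[[0.02,0,0,0.001,0,0,0],[0.02,0,0,0.002,0,0,0],[0.02,0,0,0.002,0,0,0],[0.02,0,0,0.002,0,0,0]]'; python3 jog.py '[[0.02,0,0,0.001,0,0,0],[0.02,0,0,0.002,0,0,0],[0.02,0,0,0.002,0,0,0],[0.02,0,0,0.002,0,0,0]]'
```

```text
t: 18.37
tool_pos: [0.5635, -0.3636, 0.0182]
tool_rot: [0.099, -3.14, -0.0]
contact_force: [-2.5, 3.5, 8.2]
opening: 0.0469
grip_force: 55.3
t: 18.7
tool_pos: [0.5637, -0.3638, 0.0182]
tool_rot: [0.099, -3.139, -0.001]
contact_force: [-7.9, 5.7, 16.7]
opening: 0.0473
grip_force: 56.4
```

```bash
python3 - <<'E'
from p import *
a=eyes.get_image('scene')
# crop around the flat tray
q=pix(FO[None]+[0,0,.02],'scene')[0].astype(int); print(q)
c=a[q[1]-45:q[1]+45,q[0]-60:q[0]+60,::-1]; cv2.imwrite('pics/sc1.png',cv2.resize(c,None,fx=6,fy=6,interpolation=cv2.INTER_CUBIC))
E
```

```text
[357 267]
```

View pics/sc1.png

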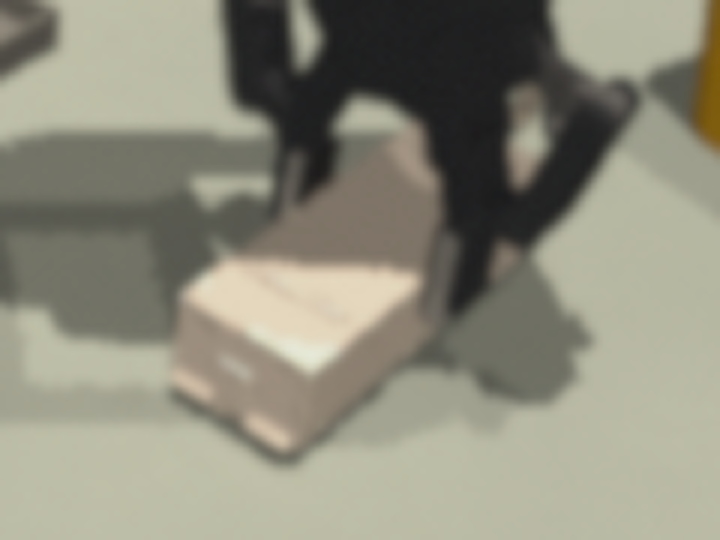

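The scene crop shows the lid flush over the tray, with only a thin dark strip of about 8 mm under its edge. I'll release it, then press the top at both ends with shut fingers to check it is home.

```bash
python3 jog.py '[[0.02,0,0,-0.003,0,0,0],[0.065,0,0,-0.003,0,0,0],[0.065,0,0,-0.003,0,0,0],[0.065,0,0,-0.003,0,0,0],[0.065,0,0,-0.003,0,0,0],[0.065,0,0,-0.03,0,0,0],[0.065,0,0,-0.06,0,0,0],[0.0,0,0,-0.06,0,0,0],[0.0,0,0,-0.06,0,0,0],[0.0,0,0,-0.06,0,0,0],[0.0,0,0,-0.06,0,0,0],[0.0,0,0,-0.06,0,0,0],[0.0,0,0,-0.06,0,0,0]]'
python3 -c "
from p import *
flat(0,60,50);flat(0,-60,50)"
```

```text
t: 19.83
tool_pos: [0.5626, -0.3629, 0.0727]
tool_rot: [0.099, -3.138, -0.003]
contact_force: [0.1, 0.3, -0.2]
opening: -0.0001
grip_force: 0.0
row [ 0.0599 -0.0007  0.0228] [ 0.0018 -0.002  -0.0004] n>= 2
row [-0.0601 -0.0007  0.0225] [ 0.0018 -0.002  -0.0004] n>= 2
```

```bash
python3 jog.py '[[0,0.03,-0.0007,0,0.0018,-0.002,0],[0,0.06,-0.0007,0.01,0.0018,-0.002,0],[0,0.06,-0.0007,0.0225,0.0018,-0.002,0],[0,0.06,-0.0007,0.0225,0.0018,-0.002,0],[0,0.06,-0.0007,0.0225,0.0018,-0.002,0],[0,0.06,-0.0007,0.0285,0.0018,-0.002,0],[0,0.06,-0.0007,0.0315,0.0018,-0.002,0],[0,0.06,-0.0007,0.034,0.0018,-0.002,0],[0,0.06,-0.0007,0.0355,0.0018,-0.002,0],[0,0.06,-0.0007,0.0355,0.0018,-0.002,0],[0,0.06,-0.0007,0.0355,0.0018,-0.002,0]]'
```

```text
t: 20.75
tool_pos: [0.5045, -0.3683, 0.041]
tool_rot: [-0.1, 3.138, -0.003]
contact_force: [-3.6, 2.0, 9.5]
opening: -0.0003
grip_force: 4.5
```

```bash
python3 jog.py '[[0,0,0,0,0,0,0],[0,0,0,0,0,0,0],[0,0,0,-0.01,0,0,0],[0,-0.03,0,-0.015,0,0,0],[0,-0.07,0,-0.015,0,0,0],[0,-0.11,0,-0.015,0,0,0],[0,-0.12,0,-0.01,0,0,0],[0,-0.12,0,-0.007,0,0,0],[0,-0.12,0,-0.004,0,0,0],[0,-0.12,0,-0.002,0,0,0],[0,-0.12,0,0,0,0,0],[0,-0.12,0,0,0,0,0],[0,-0.12,0,0,0,0,0],[0,-0.12,0,0,0,0,0]]'
```

```text
t: 21.92
tool_pos: [0.6227, -0.3607, 0.0411]
tool_rot: [-0.097, 3.137, -0.002]
contact_force: [-0.8, 2.3, 7.0]
opening: -0.0
grip_force: 3.4
```

Both ends read z = 41 mm under load, so the lid is home. Next I'll measure the empty tray.

```bash
python3 -c "
from p import *
go([.55,-.17,.17],down(FF,-np.pi/2))"
```

```text
row [ 0.0604  0.1946 -0.1294] [-0.0015  0.0031 -0.0017] n>= 6
```

```bash
python3 jog.py '[[0,0,0,-0.04,0,0,0],[0,0,0.01,-0.08,0,0,0],[0.06,0.0604,0.1946,-0.1294,0,0.003,0],[0.06,0.0604,0.1946,-0.1294,0,0.003,0],[0.06,0.0604,0.1946,-0.1294,0,0.003,0],[0.06,0.0604,0.1946,-0.1294,0,0.003,0],[0.06,0.0604,0.1946,-0.1294,0,0.003,0],[0.06,0.0604,0.1946,-0.1294,0,0.003,0],[0.06,0.0604,0.1946,-0.1294,0,0.003,0],[0.06,0.0604,0.1946,-0.1294,0,0.003,0],[0.06,0.0604,0.1946,-0.1294,0,0.003,0],[0.06,0.0604,0.1946,-0.1294,0,0.003,0]]'
python3 - <<'E'
from p import *
pose=tool(); im=eyes.get_image('wrist'); np.savez('w7',im=im,p=pose[0],r=pose[1].as_rotvec()); print(pose[0])
G=yawtilt(1.62)
b=ortho(None,'wrist',[.537,-.17,0],G,21,(-30,30),(-90,90),.5,2,10,im,pose)
c=ortho(None,'wrist',[.537,-.17,0],G,21,(-30,30),(-90,90),.5,2,100,im,pose)
cv2.imwrite('pics/empty1.png',np.vstack([b,c]))
g=cv2.cvtColor(c,cv2.COLOR_BGR2GRAY); print(g[::8,500].tolist()); print(g[::8,220].tolist()); print(g[80,::10].tolist())
E
```

```text
t: 22.92
tool_pos: [0.5502, -0.171, 0.1673]
tool_rot: [0.096, -3.138, 0.002]
contact_force: [0.7, -0.1, -0.1]
opening: 0.0602
grip_force: 0.0
[ 0.55017801 -0.17097161  0.16730015]
[70, 74, 71, 71, 71, 74, 57, 50, 55, 75, 101, 102, 102, 101, 102, 76, 104, 104, 102, 101, 106, 107, 105, 94, 93, 103, 123, 122, 122, 142]
[88, 92, 89, 87, 88, 88, 66, 52, 45, 60, 58, 54, 58, 66, 63, 76, 62, 65, 58, 53, 66, 68, 67, 55, 58, 70, 90, 89, 88, 92]
[89, 89, 88, 89, 90, 88, 90, 92, 69, 41, 37, 45, 68, 69, 68, 63, 70, 65, 66, 69, 66, 68, 58, 53, 44, 53, 101, 98, 96, 70, 56, 55, 53, 54, 52, 54, 76, 43, 56, 56, 53, 55, 54, 54, 55, 56, 56, 58, 56, 87, 101, 88, 109, 110, 110, 112, 109, 109, 114, 113, 112, 114, 69, 55, 109, 109, 126, 126, 126, 124, 123, 130]
```

View pics/empty1.png

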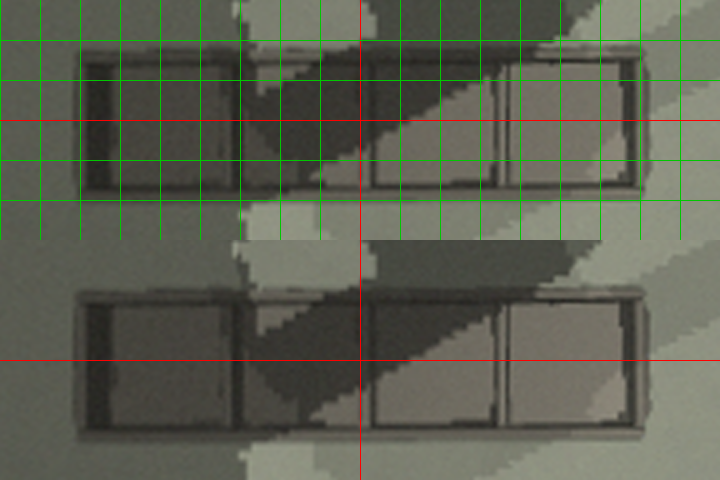

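In the lower panel (4 px/mm, 0 at 0.537, −0.17) the empty tray spans columns 77–645 and rows 289–441 and is square to the 1.62 frame. Its centre is about (0.5369, −0.1712) with yaw 1.62. Next I'll go to the rack tray.

```bash
cat >> p.py <<'E'
EO=np.array([.5369,-.1712,0]); EF=yawtilt(1.62)
E
python3 -c "
from p import *
print(ctrl.get_obs()['q'].round(2))
rack(0,0,110,np.pi/2);rack(0,0,110,-np.pi/2)"
```

```text
[-0.43 -0.01  1.79 -0.    1.37 -2.06]
row [-0.0399  0.3888  0.024 ] [ 0.3288 -0.3685 -1.6495] n>= 14
row [-0.0399  0.3888  0.024 ] [-0.3579 -0.3193  1.437 ] n>= 13
```

```bash
python3 jog.py '[[0.06,-0.0399,0.3888,0,-0.3579,-0.3193,1.437],[0.06,-0.0399,0.3888,0,-0.3579,-0.3193,1.437],[0.06,-0.0399,0.3888,0,-0.3579,-0.3193,1.437],[0.06,-0.0399,0.3888,0,-0.3579,-0.3193,1.437],[0.06,-0.0399,0.3888,0,-0.3579,-0.3193,1.437],[0.06,-0.0399,0.3888,0,-0.3579,-0.3193,1.437],[0.06,-0.0399,0.3888,0,-0.3579,-0.3193,1.437],[0.06,-0.0399,0.3888,0,-0.3579,-0.3193,1.437],[0.06,-0.0399,0.3888,0,-0.3579,-0.3193,1.437],[0.06,-0.0399,0.3888,0.012,-0.3579,-0.3193,1.437],[0.06,-0.0399,0.3888,0.024,-0.3579,-0.3193,1.437],[0.06,-0.0399,0.3888,0.024,-0.3579,-0.3193,1.437],[0.06,-0.0399,0.3888,0.024,-0.3579,-0.3193,1.437],[0.06,-0.0399,0.3888,0.024,-0.3579,-0.3193,1.437],[0.06,-0.0399,0.3888,0.024,-0.3579,-0.3193,1.437],[0.06,-0.0399,0.3888,0.024,-0.3579,-0.3193,1.437],[0.06,-0.0399,0.3888,0.024,-0.3579,-0.3193,1.437]]'
python3 - <<'E'
from p import *
rack(0,0,6,-np.pi/2)
print(ctrl.get_obs()['q'].round(2))
pose=tool(); im=eyes.get_image('wrist'); np.savez('w8',im=im,p=pose[0],r=pose[1].as_rotvec())
c=ortho("rack2",'wrist',RO,RF,21,(-40,40),(-90,90),1,1,200,im,pose)
g=cv2.cvtColor(c,cv2.COLOR_BGR2GRAY)
print("along y",[ (int(v-90),int(g[36:44,v].mean())) for v in list(range(12,30))+list(range(150,172))])
for y in(-60,-30,30,60): print("across at y",y,g[10:70:1,90+y-3:90+y+4].mean(1).astype(int).tolist())
E
```

```text
t: 24.38
tool_pos: [0.5666, 0.2202, 0.1438]
tool_rot: [1.816, 2.158, 0.479]
contact_force: [0.0, -0.6, -0.1]
opening: 0.0601
grip_force: 0.0
row [-0.0005 -0.001   0.1048] [ 0.0014 -0.      0.0018] n>= 3
[ 0.27 -0.17  2.02 -0.05  0.85  0.12]
along y [(-78, 127), (-77, 127), (-76, 126), (-75, 126), (-74, 126), (-73, 118), (-72, 97), (-71, 103), (-70, 74), (-69, 49), (-68, 49), (-67, 47), (-66, 48), (-65, 49), (-64, 49), (-63, 47), (-62, 57), (-61, 85), (60, 114), (61, 114), (62, 114), (63, 115), (64, 114), (65, 114), (66, 114), (67, 115), (68, 85), (69, 99), (70, 103), (71, 83), (72, 105), (73, 103), (74, 154), (75, 162), (76, 130), (77, 161), (78, 160), (79, 160), (80, 160), (81, 160)]
across at y -60 [171, 171, 171, 171, 170, 171, 171, 171, 171, 171, 172, 166, 122, 103, 84, 47, 69, 51, 51, 56, 69, 75, 79, 86, 87, 87, 87, 87, 88, 86, 76, 83, 82, 81, 82, 85, 87, 86, 87, 88, 86, 82, 82, 81, 85, 89, 63, 70, 107, 89, 115, 116, 110, 148, 153, 168, 164, 167, 170, 171]
across at y -30 [172, 172, 172, 171, 172, 172, 172, 173, 172, 172, 173, 167, 120, 108, 85, 54, 51, 52, 55, 57, 64, 71, 70, 68, 69, 66, 68, 67, 69, 71, 76, 72, 72, 70, 68, 66, 67, 67, 67, 67, 71, 70, 71, 70, 69, 67, 58, 79, 109, 96, 84, 92, 95, 140, 162, 162, 161, 162, 166, 172]
across at y 30 [173, 174, 173, 174, 174, 174, 173, 174, 174, 174, 175, 170, 136, 112, 94, 53, 60, 61, 58, 80, 104, 105, 106, 113, 116, 115, 115, 115, 115, 114, 76, 114, 115, 114, 113, 114, 113, 113, 113, 112, 112, 113, 112, 112, 111, 112, 83, 71, 113, 102, 76, 88, 91, 121, 158, 163, 161, 161, 157, 157]
across at y 60 [174, 174, 174, 174, 174, 174, 174, 174, 174, 175, 173, 179, 121, 125, 97, 54, 60, 59, 59, 71, 102, 110, 109, 113, 119, 121, 121, 120, 120, 120, 76, 119, 119, 118, 118, 118, 118, 117, 118, 117, 117, 116, 116, 116, 115, 118, 89, 53, 120, 103, 74, 92, 92, 112, 158, 162, 163, 162, 167, 172]
```

```bash
python3 jog.py '[[0.06,0,-0.001,0.03,0.0014,0,0.0018],[0.06,0,-0.001,0.065,0.0014,0,0.0018],[0.06,0,-0.001,0.085,0.0014,0,0.0018],[0.06,0,-0.001,0.095,0.0014,0,0.0018],[0.06,0,-0.001,0.1035,0.0014,0,0.0018],[0.06,0,-0.001,0.1035,0.0014,0,0.0018],[0.06,0,-0.001,0.1035,0.0014,0,0.0018],[0.06,0,-0.001,0.1035,0.0014,0,0.0018]]'
python3 -c "
from p import *
rack(0,0,6,-np.pi/2)"
```

```text
t: 25.1
tool_pos: [0.6091, 0.2282, 0.051]
tool_rot: [1.818, 2.156, 0.481]
contact_force: [0.4, 0.3, 0.7]
opening: 0.0598
grip_force: 0.0
row [-0.0012 -0.0008  0.0024] [ 0.0022 -0.0004 -0.0001] n>= 1
```

```bash
python3 jog.py '[[0.06,-0.001,-0.0008,0.001,0.002,0,0],[0.01,-0.001,-0.0008,0.001,0.002,0,0],[0.01,-0.001,-0.0008,0.001,0.002,0,0],[0.01,-0.001,-0.0008,0.001,0.002,0,0],[0.01,-0.001,-0.0008,0.001,0.002,0,0],[0.01,-0.001,-0.0008,0.001,0.002,0,0],[0.01,-0.001,-0.0008,0.001,0.002,0,0],[0.01,-0.001,-0.0008,0.001,0.002,0,0]]' 45
python3 -c "
from p import *
p,R=tool(); print('TCP in rack tray mm',(RF.inv().apply(p-RO)*1000).round(1),((down(RF,-np.pi/2)).inv()*R).as_rotvec().round(4))"
```

```text
t: 25.77
tool_pos: [0.6088, 0.2271, 0.0493]
tool_rot: [1.819, 2.158, 0.478]
contact_force: [-2.7, -0.6, 7.2]
opening: 0.0372
grip_force: 46.7
TCP in rack tray mm [-0.3  0.2  7.1] [0.0004 0.0003 0.0001]
```

```bash
python3 jog.py '[[0.01,0,0,-0.015,0,0,0],[0.01,0,0,-0.03,0,0,0],[0.01,0,0,-0.06,0,0,0],[0.01,0,0,-0.09,0,0,0],[0.01,0,0,-0.11,0,0,0],[0.01,0,0,-0.11,0,0,0]]'
python3 - <<'E'
from p import *
print(ctrl.get_obs()['opening'])
for h in(-np.pi/2,np.pi/2): go(EO+[0,0,.09],down(EF,h))
E
```

```text
t: 26.27
tool_pos: [0.5637, 0.2197, 0.1527]
tool_rot: [1.816, 2.155, 0.484]
contact_force: [0.1, -0.3, -0.6]
opening: 0.0368
grip_force: 49.4
0.03678470633318758
row [-0.3808 -0.1105  0.0167] [ 0.3615  0.3186 -1.4244] n>= 13
row [-0.3808 -0.1105  0.0167] [ 0.3292 -0.3735  1.6614] n>= 14
```

```bash
python3 jog.py '[[0.01,-0.3808,-0.1105,0.0167,0.3615,0.3186,-1.4244],[0.01,-0.3808,-0.1105,0.0167,0.3615,0.3186,-1.4244],[0.01,-0.3808,-0.1105,0.0167,0.3615,0.3186,-1.4244],[0.01,-0.3808,-0.1105,0.0167,0.3615,0.3186,-1.4244],[0.01,-0.3808,-0.1105,0.0167,0.3615,0.3186,-1.4244],[0.01,-0.3808,-0.1105,0.0167,0.3615,0.3186,-1.4244],[0.01,-0.3808,-0.1105,0.0167,0.3615,0.3186,-1.4244],[0.01,-0.3808,-0.1105,0.0167,0.3615,0.3186,-1.4244],[0.01,-0.3808,-0.1105,0.0167,0.3615,0.3186,-1.4244],[0.01,-0.3808,-0.1105,0.0167,0.3615,0.3186,-1.4244],[0.01,-0.3808,-0.1105,0.0167,0.3615,0.3186,-1.4244],[0.01,-0.3808,-0.1105,0.0167,0.3615,0.3186,-1.4244],[0.01,-0.3808,-0.1105,0.0167,0.3615,0.3186,-1.4244],[0.01,-0.3808,-0.1105,0.0167,0.3615,0.3186,-1.4244],[0.01,-0.3808,-0.1105,0.0167,0.3615,0.3186,-1.4244],[0.01,-0.3808,-0.1105,0.0167,0.3615,0.3186,-1.4244],[0.01,-0.3808,-0.1105,0.0167,0.3615,0.3186,-1.4244],[0.01,-0.3808,-0.1105,0.0167,0.3615,0.3186,-1.4244],[0.01,-0.3808,-0.1105,0.0167,0.3615,0.3186,-1.4244]]'
python3 - <<'E'
from p import *
pose=tool(); im=eyes.get_image('wrist'); np.savez('w9',im=im,p=pose[0],r=pose[1].as_rotvec())
go(EO+[0,0,.035],down(EF,-np.pi/2)); p,R=pose
# near end of held tray: frame along the tool, rim plane 14 mm above TCP (tray z 21, TCP at tray z 7)
F=R*down(yawtilt(0),-np.pi/2).inv()
c=ortho("held",'wrist',p,F,14,(-40,40),(-90,90),1,1,200,im,pose); g=cv2.cvtColor(c,cv2.COLOR_BGR2GRAY)
print([(int(v-90),int(g[36:44,v].mean())) for v in range(150,178)])
for y in(30,60): print("across at y",y,g[10:70,90+y-3:90+y+4].mean(1).astype(int).tolist())
E
```

```text
t: 27.85
tool_pos: [0.5347, -0.172, 0.0857]
tool_rot: [0.075, -3.133, 0.003]
contact_force: [0.2, 1.0, -0.3]
opening: 0.037
grip_force: 49.4
row [-0.0025  0.0008  0.0509] [-0.0016 -0.0071 -0.001 ] n>= 2
[(60, 115), (61, 114), (62, 115), (63, 118), (64, 120), (65, 120), (66, 123), (67, 68), (68, 68), (69, 72), (70, 109), (71, 114), (72, 100), (73, 121), (74, 137), (75, 141), (76, 142), (77, 142), (78, 141), (79, 142), (80, 144), (81, 144), (82, 148), (83, 148), (84, 151), (85, 151), (86, 151), (87, 150)]
across at y 30 [91, 96, 103, 105, 110, 116, 114, 128, 129, 136, 144, 143, 91, 109, 72, 38, 58, 79, 73, 64, 59, 59, 59, 58, 59, 59, 60, 60, 60, 60, 76, 59, 60, 59, 60, 60, 60, 61, 61, 60, 62, 63, 68, 69, 89, 74, 45, 62, 115, 105, 122, 141, 142, 141, 142, 142, 142, 144, 143, 143]
across at y 60 [102, 101, 101, 102, 101, 97, 99, 96, 96, 97, 92, 95, 62, 78, 72, 44, 50, 73, 72, 73, 71, 69, 69, 68, 68, 74, 86, 100, 111, 124, 76, 124, 124, 125, 124, 125, 125, 125, 125, 125, 124, 125, 124, 124, 96, 87, 46, 60, 117, 109, 130, 161, 160, 160, 160, 161, 161, 161, 162, 162]
```

```bash
sed -i 's/.5369,-.1712/.5376,-.1707/' p.py; python3 -c "
from p import *
go(EO+[0,0,.034],down(EF,-np.pi/2))"
python3 jog.py '[[0.01,-0.0032,0.0013,0.02,-0.0016,-0.0071,0],[0.01,-0.0032,0.0013,0.04,-0.0016,-0.0071,0],[0.01,-0.0032,0.0013,0.048,-0.0016,-0.0071,0],[0.01,-0.0032,0.0013,0.052,-0.0016,-0.0071,0],[0.01,-0.0032,0.0013,0.052,-0.0016,-0.0071,0],[0.01,-0.0032,0.0013,0.052,-0.0016,-0.0071,0],[0.01,-0.0032,0.0013,0.052,-0.0016,-0.0071,0],[0.01,-0.0032,0.0013,0.052,-0.0016,-0.0071,0],[0.01,-0.0032,0.0013,0.052,-0.0016,-0.0071,0],[0.01,-0.0032,0.0013,0.052,-0.0016,-0.0071,0]]'
python3 -c "
from p import *
go(EO+[0,0,.028],down(EF,-np.pi/2))"
```

```text
row [-0.0032  0.0012  0.0519] [-0.0016 -0.0071 -0.001 ] n>= 2
t: 28.73
tool_pos: [0.5381, -0.1709, 0.0346]
tool_rot: [-0.076, 3.14, -0.001]
contact_force: [-0.7, -0.3, -0.4]
opening: 0.0365
grip_force: 49.5
row [0.0005 0.0002 0.0066] [-0.0007  0.0008 -0.0005] n>= 1
```

```bash
python3 jog.py '[[0.01,0.0004,0.0002,0.003,0,0,0],[0.01,0.0004,0.0002,0.006,0,0,0],[0.01,0.0004,0.0002,0.006,0,0,0],[0.01,0.0004,0.0002,0.006,0,0,0]]'; python3 jog.py '[[0.01,0,0,0.001,0,0,0],[0.01,0,0,0.002,0,0,0],[0.01,0,0,0.002,0,0,0],[0.01,0,0,0.002,0,0,0]]'; python3 jog.py '[[0.01,0,0,0.001,0,0,0],[0.01,0,0,0.002,0,0,0],[0.01,0,0,0.002,0,0,0],[0.01,0,0,0.002,0,0,0]]'
```

```text
t: 29.07
tool_pos: [0.5369, -0.1703, 0.0274]
tool_rot: [0.076, -3.14, -0.001]
contact_force: [-0.4, 0.8, -0.1]
opening: 0.0368
grip_force: 49.5
t: 29.4
tool_pos: [0.5373, -0.1705, 0.0259]
tool_rot: [0.076, -3.14, 0.0]
contact_force: [0.4, 0.0, -0.6]
opening: 0.0367
grip_force: 49.5
t: 29.73
tool_pos: [0.5372, -0.1704, 0.0238]
tool_rot: [0.077, -3.14, 0.0]
contact_force: [-0.9, 0.8, -1.1]
opening: 0.0368
grip_force: 49.4
```

```bash
python3 jog.py '[[0.01,0,0,0.0005,0,0,0],[0.01,0,0,0.0015,0,0,0],[0.01,0,0,0.0015,0,0,0],[0.01,0,0,0.0015,0,0,0]]'; python3 jog.py '[[0.01,0,0,0.0005,0,0,0],[0.01,0,0,0.0015,0,0,0],[0.01,0,0,0.0015,0,0,0],[0.01,0,0,0.0015,0,0,0]]'
```

```text
t: 30.07
tool_pos: [0.5372, -0.1705, 0.0223]
tool_rot: [0.076, -3.14, 0.0]
contact_force: [0.2, 0.2, -1.2]
opening: 0.0369
grip_force: 49.5
t: 30.4
tool_pos: [0.5376, -0.1706, 0.022]
tool_rot: [0.077, -3.14, 0.0]
contact_force: [-2.8, 1.7, 4.8]
opening: 0.037
grip_force: 50.1
```

```bash
python3 jog.py '[[0.01,0,0,-0.001,0,0,0],[0.055,0,0,-0.001,0,0,0],[0.055,0,0,-0.001,0,0,0],[0.055,0,0,-0.001,0,0,0],[0.055,0,0,-0.001,0,0,0],[0.055,0,0,-0.03,0,0,0],[0.055,0,0,-0.07,0,0,0],[0.055,0,0,-0.11,0,0,0],[0.055,0,0,-0.145,0,0,0],[0.055,0,0,-0.145,0,0,0],[0.055,0,0,-0.145,0,0,0],[0.055,0,0,-0.145,0,0,0],[0.055,0,0,-0.145,0,0,0]]'
python3 - <<'E'
from p import *
pose=tool(); im=eyes.get_image('wrist'); np.savez('w10',im=im,p=pose[0],r=pose[1].as_rotvec()); print(pose[0])
O=np.array([.5369,-.1707,0])
for h in(38,42):
    c=ortho(f"st{h}",'wrist',O,EF,h,(-40,40),(-90,90),.5,1,200,im,pose); g=cv2.cvtColor(c,cv2.COLOR_BGR2GRAY)
    print(h,"left",g[76:84,20:50].mean(0).astype(int).tolist(),"right",g[76:84,310:340].mean(0).astype(int).tolist())
    for y in(-60,60): print(y,"top",g[30:60,180+2*y-5:180+2*y+6].mean(1).astype(int).tolist(),"bot",g[105:135,180+2*y-5:180+2*y+6].mean(1).astype(int).tolist())
cv2.imwrite("pics/top1.png",eyes.get_image("top")[:,:,::-1]);cv2.imwrite("pics/scene1.png",eyes.get_image("scene")[:,:,::-1])
E
```

```text
t: 31.48
tool_pos: [0.5362, -0.1699, 0.1637]
tool_rot: [0.076, -3.137, -0.002]
contact_force: [0.1, 0.0, -0.2]
opening: 0.0548
grip_force: 0.0
[ 0.53617582 -0.16992171  0.16367501]
38 left [87, 88, 88, 88, 88, 88, 88, 88, 88, 88, 88, 88, 87, 87, 85, 76, 68, 64, 67, 68, 68, 65, 57, 49, 45, 45, 44, 44, 45, 45] right [85, 65, 62, 60, 60, 59, 60, 74, 92, 106, 107, 94, 80, 76, 85, 103, 116, 120, 121, 119, 119, 119, 117, 119, 123, 124, 124, 123, 123, 123]
-60 top [89, 89, 89, 90, 90, 89, 89, 89, 89, 89, 88, 88, 82, 72, 65, 65, 64, 62, 56, 47, 45, 52, 59, 61, 63, 63, 62, 61, 61, 62] bot [60, 60, 60, 58, 56, 49, 42, 44, 53, 60, 63, 64, 64, 70, 79, 86, 88, 90, 89, 88, 88, 88, 88, 88, 87, 87, 88, 88, 88, 88]
60 top [72, 72, 72, 72, 74, 74, 74, 82, 91, 90, 95, 116, 122, 106, 89, 81, 90, 102, 94, 76, 55, 63, 98, 117, 111, 111, 111, 112, 112, 112] bot [112, 112, 116, 111, 91, 67, 56, 47, 45, 66, 94, 103, 101, 91, 99, 129, 148, 146, 145, 144, 144, 144, 144, 145, 145, 145, 144, 145, 145, 144]
42 left [87, 86, 86, 86, 87, 88, 88, 88, 88, 88, 88, 88, 88, 88, 88, 88, 87, 87, 86, 78, 69, 64, 66, 68, 68, 65, 58, 50, 45, 45] right [87, 65, 62, 60, 60, 59, 60, 75, 93, 106, 106, 92, 79, 76, 88, 106, 117, 121, 120, 119, 119, 118, 117, 120, 124, 124, 124, 123, 123, 124]
-60 top [89, 89, 90, 90, 90, 90, 89, 89, 90, 90, 89, 89, 86, 77, 68, 65, 66, 64, 60, 51, 44, 45, 49, 52, 53, 53, 52, 52, 52, 52] bot [49, 49, 50, 50, 48, 41, 38, 46, 57, 62, 64, 64, 67, 75, 84, 88, 90, 89, 88, 88, 87, 87, 87, 87, 87, 88, 89, 88, 88, 89]
60 top [72, 72, 72, 72, 73, 73, 73, 75, 85, 91, 88, 102, 121, 116, 97, 83, 82, 98, 100, 86, 64, 54, 82, 114, 114, 111, 111, 111, 112, 112] bot [113, 113, 116, 103, 80, 61, 53, 44, 53, 81, 102, 102, 95, 91, 116, 144, 147, 145, 144, 144, 144, 144, 144, 144, 145, 145, 145, 145, 144, 143]
```

```bash
cat >> p.py <<'E'
def emp(x,y,z): go(np.array([.5369,-.1707,0])+EF.apply(np.array([x,y,z])/1000),down(EF,-np.pi/2))
E
python3 -c "
from p import *
emp(0,70,45)"
```

```text
row [ 0.0691 -0.0009  0.119 ] [ 0.0015 -0.0033 -0.0005] n>= 4
```

```bash
python3 jog.py '[[0,0.0691,-0.0009,0.03,0.0015,-0.0033,0],[0,0.0691,-0.0009,0.06,0.0015,-0.0033,0],[0,0.0691,-0.0009,0.09,0.0015,-0.0033,0],[0,0.0691,-0.0009,0.11,0.0015,-0.0033,0],[0,0.0691,-0.0009,0.119,0.0015,-0.0033,0],[0,0.0691,-0.0009,0.119,0.0015,-0.0033,0],[0,0.0691,-0.0009,0.119,0.0015,-0.0033,0],[0,0.0691,-0.0009,0.121,0.0015,-0.0033,0],[0,0.0691,-0.0009,0.123,0.0015,-0.0033,0],[0,0.0691,-0.0009,0.125,0.0015,-0.0033,0],[0,0.0691,-0.0009,0.1265,0.0015,-0.0033,0],[0,0.0691,-0.0009,0.1265,0.0015,-0.0033,0],[0,0.0691,-0.0009,0.1265,0.0015,-0.0033,0]]'
```

```text
t: 32.72
tool_pos: [0.4684, -0.1748, 0.0396]
tool_rot: [-0.077, 3.137, -0.003]
contact_force: [0.1, 0.6, 0.1]
opening: 0.0003
grip_force: 0.0
```

```bash
python3 jog.py '[[0,0,0,0.001,0,0,0],[0,0,0,0.002,0,0,0],[0,0,0,0.003,0,0,0],[0,0,0,0.003,0,0,0],[0,0,0,0.003,0,0,0]]'; python3 jog.py '[[0,0,0,-0.012,0,0,0],[0,-0.03,0,-0.015,0,0,0],[0,-0.07,0,-0.015,0,0,0],[0,-0.11,0,-0.015,0,0,0],[0,-0.14,0,-0.015,0,0,0],[0,-0.14,0,-0.008,0,0,0],[0,-0.14,0,-0.005,0,0,0],[0,-0.14,0,-0.003,0,0,0],[0,-0.14,0,-0.001,0,0,0],[0,-0.14,0,0,0,0,0],[0,-0.14,0,0,0,0,0],[0,-0.14,0,0,0,0,0],[0,-0.14,0,0,0,0,0]]'
```

```text
t: 33.13
tool_pos: [0.4687, -0.175, 0.0378]
tool_rot: [-0.077, 3.138, -0.003]
contact_force: [-3.8, 2.1, 9.0]
opening: -0.0
grip_force: 4.5
t: 34.22
tool_pos: [0.6075, -0.1681, 0.0378]
tool_rot: [-0.076, 3.137, -0.003]
contact_force: [-1.7, 0.2, 4.8]
opening: 0.0001
grip_force: 2.6
```

Both ends of the upper rim read z = 37.8 mm, so the tray is nested and level. I'll back off and hand in.

```bash
python3 jog.py '[[0,0,0,-0.02,0,0,0],[0,0,0,-0.06,0,0,0],[0,0,0,-0.1,0,0,0],[0,0,0,-0.12,0,0,0],[0,0,0,-0.12,0,0,0],[0,0,0,-0.12,0,0,0],[0,0,0,-0.12,0,0,0],[0,0,0,-0.12,0,0,0]]'; python3 -c "
from station import ctrl, eyes, finish_job
print(finish_job())"
```

```text
t: 34.88
tool_pos: [0.6062, -0.1673, 0.1541]
tool_rot: [0.076, -3.14, -0.0]
contact_force: [0.3, 0.8, 0.2]
opening: -0.0002
grip_force: 0.0
the job is handed in; nothing more can be done
None
```

I handed the job in at 34.9 s of the 72 s limit: all four collets are in the bench tray, the lid is home at both ends (top at 41 mm), and the emptied tray is nested level on the other empty tray (rim at 37.8 mm at both ends); the hand-in gave no verdict, and I did not re-check the loupe, jars and block by camera.

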